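# Set the vegetable slicer to the green mark and shut its guard

## Robot

A 6-joint arm with a two-finger parallel gripper is mounted at the origin on the work surface. World frame = base frame: x ahead of the robot, y to its left, z up, the work surface at z = 0. Lengths are in mm, angles in rad, forces in N, time in s.
With the tool pointing down it reaches from about 300 to 850 mm from the base axis. Payload 4.2 kg.
Tool frame: the origin (TCP) lies midway between the tips of the shut fingers; the grasp point (between the pads) lies 19 mm behind it; z points along the fingers, y is the line along which they close (so a half turn about z gives the same grasp; the last joint's range is limited). The gripper opens to 91 mm and grips with 3 to 60 N. Pads are 32 mm wide; open, the fingers measure 118 mm over their backs; the gripper's body (76 mm by 178 mm) begins 60 mm behind the grasp point.
Start: joints at [1.261, 0.32, 1.565, -0, 1.257, -0.02], TCP at [164.314, 551.039, 213.976] pointing down, gripper open.
Joint ranges: [-3.11, 3.11], [-0.84, 2.01], [0.21, 2.61], [-1.34, 4.49], [0.05, 2.63], [-2.56, 2.56]. Speed limits (rad/s): [2.57, 2.57, 3.14, 3.14, 3.14, 3.14].

## Interface

Orientations are given as a rotation vector (axis times angle).
In Python, from bench import bot, imaging gives the robot as it stands.
- The arm moves only by the tool carry_out, never from a script. Its argument "motion" is a list of rows, each a list of 4 numbers: the shift along the world's x, y, z in cm, then the turn about the world's z in degrees. In form: [[x, y, z, roll], ...]. A call has 1 to 8 rows; each row is the pose to reach, as a shift and turn from the pose commanded when the call began; what a row does not reach only later rows make up. A row lasts 1/10 s, in which the tool goes at most 50 mm and 8.59 degrees, less where a joint would pass 70% of its speed; a pose out of reach is approached as far as the arm can. A call with a gripper value outside its range is refused whole. "gripper" is the opening, from 0 (shut) to 1 (fully open), set as the call begins (left out, the last holds). The fingers move at their own pace and stop on an object; "force" is the grip in N (left out, the last holds). Time passes only in rows, so rows that repeat a pose let the fingers close. It gives the time, the measured TCP pose, the force, the opening and the grip force at its end, in the units of the state.
- bot.get_obs(): the state, without advancing time (a new reading comes with each control period).
- imaging.get_image(name): name is "scene" or "top"; returns the picture (420x560x3 uint8, red, green, blue); there is no depth.
- imaging.get_calibration(name): a dict with "camera_matrix" (3x3 intrinsics, pixels), "k1" (the pictures are not rectified: a ray, as slopes to the right and down, at radius r is drawn at 1 + k1 r^2 times it, then the intrinsics apply), "R" (3x3) and "t" (3): a world point X has camera coordinates R X + t. Camera axes: x right, y down, z forward; pixel columns grow to the right and rows downward; lengths in mm; the calibration is good to about 2 mm. A picture is of the moment at which its call begins. get_calibration takes no time and is no camera call.
- bot.finish_job(): hands the job in; it is judged then, once.
The state is a dict: "time": time; "joint_positions": joint angles; "dq": joint speeds; "joint_torque": joint torques, N m; "eef_pos": TCP position; "ee_rot": TCP orientation; "wrist_force": force on the tool from outside, world axes, zero at the start; "torque": the same for the moment, N m; "finger_gap": finger opening in mm; "grasp_force": force on a finger pad.
Only numpy, scipy, OpenCV 4.12 (cv2) and the standard library are available. Lean on these libraries where they do the work, as an engineer would, in place of code of your own. Each camera call takes 0.05 s, during which the arm holds its last target. There are 200 camera calls.

## Task

The bench vegetable slicer has to be set for the next job: pull up the black spring knob on its blue index arm, swing the arm round to the hole beside the green disc, and let the pin snap fully home there. Then close the red guard flat over the hopper. Leave the sauce bottle, the turner and the lidded tub where they are.

Things in the scene. Friction and masses are not known exactly. Their poses are not given: they have to be found in the camera images.
- index_pivot (a point): Pivot axis of the blue index arm, at the centre of the round grey index plate (300 mm diameter); the point is on the plate's top, 70 mm above the table. Slicer's axes: x from the pivot back to the hopper, y to its left, z up. Five holes lie on a 100 mm radius, 30 degrees apart, the middle one along -x. The pin starts in it; a coloured disc lies beside each other hole.
- index_arm (a joint): Angle of the index arm (rad): 0 pointing along the slicer's -x (middle hole), growing counter-clockwise seen from above; holes at -1.047, -0.524, 0, 0.524, 1.047; end stops at -1.25 and 1.25. It turns easily (under 1 N at the knob) once the pin is out of its hole.
- plunger (a joint): Pull of the spring plunger (m), upward: 0 with the pin fully home in a hole, about 0.010 with the pin's round end riding on the plate's top, 0.020 at most. Pin 10 mm diameter, 1.5 mm play each side in a hole. The spring pulls it down with 7 N at 0 and 12 N at 0.020.
- knob_center (a point): Centre of the black round knob on top of the plunger, near the outer end of the index arm, 100 mm from the pivot axis. Knob 36 mm diameter, 36 mm tall, upright, centre 124 mm above the table when home; under it a 26 mm wide collar (top at 96 mm) on the arm (top at 85 mm). It goes up with the plunger and round with the arm. z is up.
- nose_tip (a point): Tip of the blue index arm, 116 mm from the pivot axis, beyond the knob; it points at the disc beside the hole that the arm is at (19 mm from the disc's centre).
- green_mark: Green disc, 26 mm diameter, 4 mm thick, fixed on the index plate 132 mm from the pivot axis, on the line from the axis through its hole; it marks the wanted hole. Origin at the centre of its underside.
- yellow_mark: Yellow disc of the same kind beside another hole; not wanted.
- blue_mark: Blue disc of the same kind beside another hole; not wanted.
- orange_mark: Orange disc of the same kind beside another hole; not wanted.
- guard (a joint): Opening angle of the red guard (rad): 0 closed flat on the hopper, 1.3 fully open. A stiff hinge holds it where it is left; pressing on its outer face near the free edge with about 2 N moves it.
- guard_hinge (a point): Middle of the guard's hinge line, on the left rim of the white hopper (120 x 150 mm, rim 116 mm above the table), 118 mm above the table, level with the closed guard's underside. The line runs along the slicer's x; axes as index_pivot's. The closed guard reaches 160 mm from here along -y; opening lifts its free edge.
- guard_press (a point): Point on the outer face (the upper one when closed) of the red guard, a flat plate 126 mm along the hinge, 160 mm across, 6 mm thick: midway along it, 135 mm from the hinge line and 25 mm in from the free edge. Its z axis is the outward normal of that face.
- sauce_bottle: White bottle with red cap, 60 mm diameter, 140 mm tall, standing to the left of the slicer; origin at the centre of its foot. Bystander.
- turner: Turner (spatula) with black handle, 200 mm long, lying to the left of the slicer. Bystander.
- prep_tub: Orange tub with grey lid, 158 x 108 x 87 mm, standing to the right of the slicer; origin at the centre of its underside. Bystander.

How it is judged (in metres and radians):
On the way, in this order (a step that is already met when the one before it is completed fails the run):
1. the plunger is pulled up so that its pin is clear of the hole (value of joint plunger above 0.009 m), for 0.1 s.
2. the arm points at the green disc and the pin has snapped home, the knob let go (value of joint plunger below 0.003 m and horizontal distance between nose_tip and green_mark below 0.026 m and contact force between the fingers and plunger below 0.3 N), for 0.2 s.
3. the guard is closed (value of joint guard below 0.06 rad), for 0.2 s.
At the end, for the whole second after the job is handed in: The index arm's nose is within 26 mm of the centre of the green disc seen from above, with the plunger less than 3 mm from fully home, so that the pin is in the green hole; the guard is closed to within 0.06 rad and at rest (value of joint plunger below 0.003 m and horizontal distance between nose_tip and green_mark below 0.026 m and value of joint guard below 0.06 rad and velocity of joint guard between -0.05 and 0.05 rad/s); the robot touches nothing.
It fails at once if the sauce bottle is shifted by more than 30 mm (distance of sauce_bottle from where it was at the start of the episode above 0.03 m).
It fails at once if the turner is shifted by more than 30 mm (distance of turner from where it was at the start of the episode above 0.03 m).
It fails at once if the tub is shifted by more than 30 mm (distance of prep_tub from where it was at the start of the episode above 0.03 m).
It fails at once if the sauce bottle is tipped over (angle between sauce_bottle's own z axis and vertical above 0.5 rad).
It also fails if it takes over 48 s, if anything falls off the work surface, if the arm or the gripper's body presses on something with over 40 N, if the wrist force passes 120 N, or if a joint passes its speed limit or range.

## Working session

There is one attempt and no reset: what is moved stays moved. The work goes in short steps, Python scripts to look and compute and a tool call to move; the robot and the scene stay as the last step left them, time stands still between calls to the robot, and variables do not carry over. Pictures are saved under pics/ and viewed, at most 10 in all, crops included, and the job is handed in when it is done.

Besides the shell and the picture viewer there is one more tool, called after "Emit:" by a JSON object that holds its "api" and its "payload". carry_out: Moves the arm, as the interface text tells. Its arguments: {"type":"object","properties":{"motion":{"type":"array"},"gripper":{"type":"number"},"force":{"type":"number"}},"required":["motion"]}

```bash
mkdir -p pics
cat > h.py <<'E'
import numpy as np, cv2
from bench import bot, imaging
def snap(n,f):
    im=imaging.get_image(n); cv2.imwrite(f'pics/{f}.png',im[:,:,::-1]); return im
def ray(n,uv):
    c=imaging.get_calibration(n);K=np.array(c['camera_matrix']);R=np.array(c['R']);t=np.array(c['t'])
    d=np.array([c['k1'],0,0,0,0.])
    p=cv2.undistortPoints(np.array([[uv]],float),K,d)[0,0]
    return -R.T@t, R.T@np.array([*p,1])
def atz(n,uv,z):
    o,r=ray(n,uv); return o+r*(z-o[2])/r[2]
def proj(n,X):
    c=imaging.get_calibration(n);K=np.array(c['camera_matrix']);R=np.array(c['R']);t=np.array(c['t'])
    return cv2.projectPoints(np.array(X,float).reshape(-1,1,3),cv2.Rodrigues(R)[0],t,K,np.array([c['k1'],0,0,0,0.]))[0][:,0]
E
python3 - <<'E'
from h import *
snap('top','top0');snap('scene','sc0')
o=bot.get_obs();print(o['time'],o['eef_pos'],o['ee_rot'],o['finger_gap'])
for n in('top','scene'):print(ray(n,(280,210)),imaging.get_calibration(n)['k1'])
E
```

```text
0.1 [164.16586884 550.56060627 213.20426034] [-4.53529453e-01 -3.10842791e+00  2.52142980e-03] 91.16469191127044
(array([ 372.6218009 ,   87.82128717, 1167.34875766]), array([ 0.18920534, -0.0051012 , -0.98197972])) -0.03519852785415609
(array([ 834.78141823, -379.97910993,  653.55284036]), array([-0.35399773,  0.60117711, -0.7167495 ])) 0.030955954355318338
```

View pics/top0.png

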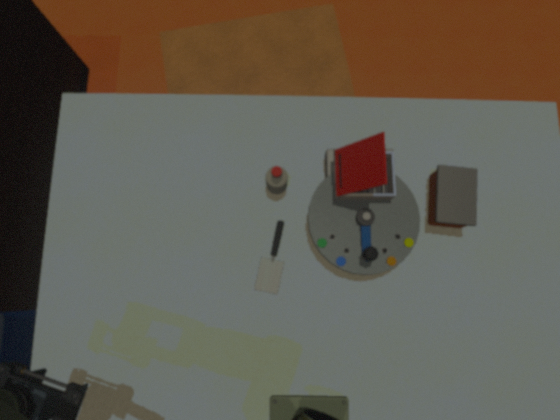

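View pics/sc0.png

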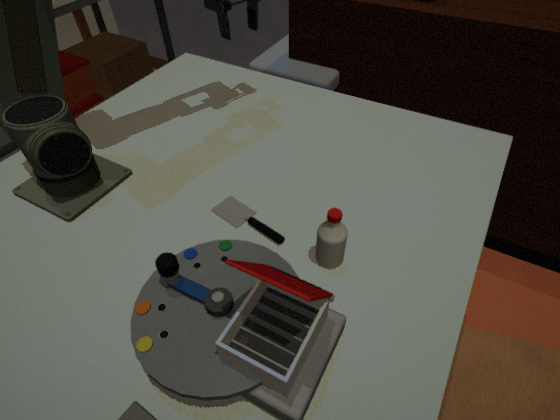

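The top view shows the pivot near (365,216), the knob at (370,254), and the discs: green (322,243), blue (341,261), orange (392,261), yellow (409,243). The guard is red and open around (360,165), the bottle is at (277,180), the turner at (272,260) and the tub at (455,195). Next I fit the slicer's pose from the discs.

Run:
```python
from h import *
from scipy.optimize import least_squares
W={}
guess={'top':{'g':(322,243),'b':(341,261),'o':(392,261),'y':(409,243)},'scene':{'g':(226,245),'b':(190,254),'o':(143,307),'y':(144,344)}}
ang={'g':-60,'b':-30,'o':30,'y':60}
obs=[]
for n,f in(('top','top0'),('scene','sc0')):
    im=cv2.imread(f'pics/{f}.png'); hsv=cv2.cvtColor(im,cv2.COLOR_BGR2HSV)
    for k,(u,v) in guess[n].items():
        p=hsv[v-9:v+10,u-9:u+10]; m=p[:,:,1]>120
        ys,xs=np.nonzero(m); c=(xs.mean()+u-9,ys.mean()+v-9)
        obs.append((n,k,c)); w=atz(n,c,73.5); print(n,k,np.round(c,1),m.sum(),w.round(1))
def model(q):
    x,y,th=q; return {k:np.array([x-132*np.cos(th+np.radians(a)),y-132*np.sin(th+np.radians(a)),73.5]) for k,a in ang.items()}
for S in(('top',),('scene',),('top','scene')):
    f=lambda q:np.concatenate([(atz(n,c,73.5)-model(q)[k])[:2] for n,k,c in obs if n in S])
    r=least_squares(f,[400,-50,0]);print(S,r.x,np.abs(r.fun).max())
x,y,th=r.x
ex=np.array([np.cos(th),np.sin(th)]);ey=np.array([-ex[1],ex[0]]);P=np.array([x,y])
k=P-100*ex; print('knob0',k, 'knob px',proj('top',[*k,142]),proj('scene',[*k,142]))
print('knob from px', atz('top',(370,254),142),atz('scene',(167,259),142))
for n,uv in(('top',(277,172)),('scene',(334,214))):print('bottle',atz(n,uv,140))
print('tub',[atz('top',u,87).round() for u in((438,167),(477,168),(437,223),(476,225))])
print('green nominal',model(r.x)['g'])
```

```text
top g [321.7 242.5] 43 [498.7 -28.5  73.5]
top b [340.6 260.7] 55 [451.9 -77.3  73.5]
top o [391.1 260.8] 67 [ 453.5 -209.3   73.5]
top y [408.4 242.1] 72 [ 503.2 -256.6   73.5]
scene g [225. 245.] 93 [500.9 -28.5  73.5]
scene b [189.9 253.1] 111 [453.4 -77.6  73.5]
scene o [142.2 307.4] 167 [ 456.1 -209.3   73.5]
scene y [144.1 343.8] 202 [ 505.2 -256.3   73.5]
('top',) [ 5.66938743e+02 -1.41337120e+02  1.76469855e-02] 0.40843705081277903
('scene',) [ 5.69032753e+02 -1.41151842e+02  1.94683187e-02] 0.4240266631415466
('top', 'scene') [ 5.67985786e+02 -1.41244539e+02  1.85570092e-02] 1.4442127411574575
knob0 [ 468.0030038  -143.10013298] knob px [[371.50219498 252.49925098]] [[164.25640466 258.58101738]]
knob from px [ 464.27342362 -139.3268834   142.        ] [ 472.62442492 -141.55983513  142.        ]
bottle [668.50993567  91.57228225 140.        ]
bottle [674.36050367  89.99895013 140.        ]
tub [array([ 706., -341.,   87.]), array([ 705., -447.,   87.]), array([ 553., -330.,   87.]), array([ 549., -433.,   87.])]
green nominal [499.8759205  -28.17355998  73.5       ]
```

Run:
```python
import cv2
a=cv2.imread('pics/top0.png')[115:295,250:490];b=cv2.imread('pics/sc0.png')[220:420,120:360]
a=cv2.resize(a,(400*2//2,300));b=cv2.resize(b,(360,300))
import numpy as np
c=np.hstack([a,b]);c=np.clip(c.astype(float)*1.6,0,255);cv2.imwrite('pics/c0.png',c)
```

```text
[ WARN:0@0.054] global loadsave.cpp:1063 imwrite_ Unsupported depth image for selected encoder is fallbacked to CV_8U.
```

View pics/c0.png

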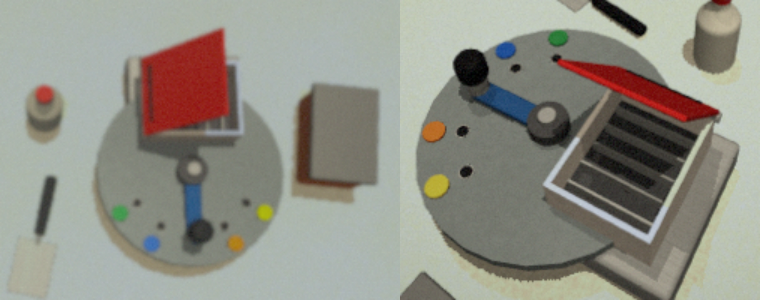

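The fit is good to about 1 mm. The pivot is at (568,-141), the heading is 1.06°, and the knob is at (468,-143). The green hole needs the knob to shift by (+48.4,+87.5) with a -60° turn. I'm approaching above the knob with the finger line at -30°.

Emit:
{"api": "carry_out", "payload": {"motion": [[1.9,-4.3,0,-6.5],[3.8,-8.7,0,-13],[5.7,-13,0,-19.5],[7.6,-17.4,0,-26],[9.5,-21.7,0,-32.5],[11.4,-26,0,-39],[13.3,-30.4,0,-45.5],[15.2,-34.7,0,-52]], "gripper": 1, "force": 30}}

```text
time: 0.9
eef_pos: [316.4, 202.1, 213.9]
ee_rot: [1.776, 2.591, 0.0]
wrist_force: [1.0, -0.9, -0.7]
finger_gap: 91.3
grasp_force: 0.0
```

Emit:
{"api": "carry_out", "payload": {"motion": [[1.9,-4.3,0,-6.4],[3.8,-8.7,0,-12.8],[5.7,-13,0,-19.2],[7.6,-17.4,0,-25.6],[9.5,-21.7,0,-32],[11.4,-26,0,-38.4],[13.3,-30.4,-1,-44.8],[15.2,-34.7,-3,-51.4]]}}

```text
time: 1.7
eef_pos: [469.3, -144.5, 185.1]
ee_rot: [2.723, 1.562, 0.004]
wrist_force: [2.0, 1.3, 0.0]
finger_gap: 91.4
grasp_force: 0.0
```

Emit:
{"api": "carry_out", "payload": {"motion": [[0,0,-1,0],[0,0,-1,0],[0,0,-1,0]]}}

```text
time: 2.0
eef_pos: [467.3, -141.2, 174.3]
ee_rot: [-2.719, -1.572, 0.001]
wrist_force: [-0.4, 0.4, -0.3]
finger_gap: 90.9
grasp_force: 0.0
```

Run:
```python
from h import *
a=snap('top','t1');b=snap('scene','s1')
c=np.hstack([cv2.resize(a[115:295,250:490],(400,300)),cv2.resize(b[120:420,60:360],(400,400))[50:350]])
cv2.imwrite('pics/c1.png',np.clip(c[:,:,::-1]*1.5,0,255).astype(np.uint8))
o=bot.get_obs();print(o)
```

```text
{'time': 2.1, 'joint_positions': array([-3.16315889e-01,  2.14043745e-01,  1.81692477e+00,  2.18169249e-04,
        1.10953539e+00,  2.05332604e-01]), 'dq': array([ 0.00460196, -0.00750914, -0.00509575,  0.00031047, -0.00326449,
        0.00068699]), 'joint_torque': array([-3.21338112e-01, -3.32078147e+01, -2.14771521e+01,  5.97085292e-02,
        2.03400047e-02, -9.63206621e-04]), 'eef_pos': array([ 467.86419673, -140.96528346,  175.1640153 ]), 'ee_rot': array([2.71865254e+00, 1.57297554e+00, 1.36883644e-03]), 'wrist_force': array([-0.09439752, -0.0321741 , -0.20286894]), 'torque': array([-0.09743248,  0.10100303,  0.01502595]), 'grasp_force': 0.0, 'finger_gap': 91.15444819781078}
```

View pics/c1.png

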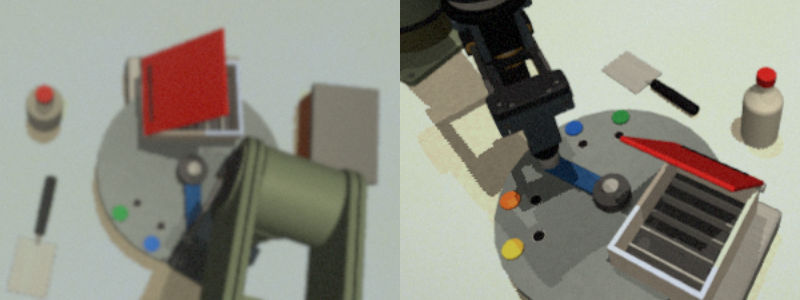

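The gripper is over the knob: it shows at about (545,160) in the right-hand part of the crop, between the fingers. Now descending and gripping.

Emit:
{"api": "carry_out", "payload": {"motion": [[0,0,-2.5,0],[0,0,-5,0],[0,0,-6.5,0],[0,0,-6.5,0]]}}

```text
time: 2.5
eef_pos: [466.6, -140.6, 108.5]
ee_rot: [-2.717, -1.572, 0.003]
wrist_force: [0.3, 0.1, -0.5]
finger_gap: 91.2
grasp_force: 0.0
```

Emit:
{"api": "carry_out", "payload": {"motion": [[0,0,0,0],[0,0,0,0],[0,0,0,0],[0,0,0,0],[0,0,0,0],[0,0,0,0]], "gripper": 0.2, "force": 40}}

```text
time: 3.1
eef_pos: [468.0, -142.1, 109.6]
ee_rot: [2.721, 1.57, 0.0]
wrist_force: [-1.2, -0.6, 0.0]
finger_gap: 45.8
grasp_force: 0.0
```

Emit:
{"api": "carry_out", "payload": {"motion": [[0,0,0,0],[0,0,0,0],[0,0,0,0],[0,0,0,0],[0,0,0,0]]}}

```text
time: 3.6
eef_pos: [467.9, -142.1, 109.4]
ee_rot: [2.721, 1.571, -0.0]
wrist_force: [-0.3, -0.3, 0.4]
finger_gap: 34.3
grasp_force: 40.0
```

Emit:
{"api": "carry_out", "payload": {"motion": [[0,0,0.5,0],[0,0,1.0,0],[0,0,1.5,0],[0,0,1.5,0],[0,0,1.5,0]]}}

```text
time: 4.1
eef_pos: [467.8, -142.0, 124.0]
ee_rot: [-2.721, -1.57, 0.0]
wrist_force: [2.6, -0.7, -10.5]
finger_gap: 34.8
grasp_force: 40.0
```

Emit:
{"api": "carry_out", "payload": {"motion": [[0.06,1.31,0,-7.5],[0.29,2.59,0,-15],[0.69,3.84,0,-22.5],[1.25,5.02,0,-30],[1.95,6.13,0,-37.5],[2.8,7.12,0,-45],[3.76,8.0,0,-52.5],[4.84,8.75,0,-60]]}}

```text
time: 4.9
eef_pos: [515.5, -54.0, 123.7]
ee_rot: [3.142, -0.007, -0.004]
wrist_force: [1.7, -1.1, -11.8]
finger_gap: 34.7
grasp_force: 40.0
```

Emit:
{"api": "carry_out", "payload": {"motion": [[0,0,0,0],[0,0,0,0]]}}

```text
time: 5.1
eef_pos: [515.1, -54.3, 123.6]
ee_rot: [-3.141, -0.005, 0.004]
wrist_force: [1.0, 0.1, -11.7]
finger_gap: 34.8
grasp_force: 40.0
```

Emit:
{"api": "carry_out", "payload": {"motion": [[0,0,-0.3,0],[0,0,-0.6,0],[0,0,-0.9,0],[0,0,-1.0,0],[0,0,-1.0,0]]}}

```text
time: 5.6
eef_pos: [515.5, -54.2, 114.2]
ee_rot: [-3.141, 0.0, 0.003]
wrist_force: [-0.8, 3.3, -8.6]
finger_gap: 34.8
grasp_force: 40.0
```

Emit:
{"api": "carry_out", "payload": {"motion": [[0,0,-0.3,0],[0,0,-0.45,0],[0,0,-0.45,0]]}}

```text
time: 5.9
eef_pos: [515.7, -54.1, 109.7]
ee_rot: [-3.141, 0.001, 0.002]
wrist_force: [-3.8, 4.2, -8.1]
finger_gap: 34.4
grasp_force: 40.0
```

Emit:
{"api": "carry_out", "payload": {"motion": [[0,0,0,0],[0,0,0,0],[0,0,0,0],[0,0,0,0],[0,0,0,0],[0,0,0,0],[0,0,0,0],[0,0,0,0]], "gripper": 1}}

```text
time: 6.7
eef_pos: [516.3, -54.6, 109.9]
ee_rot: [3.141, -0.0, 0.0]
wrist_force: [0.2, 0.7, -0.1]
finger_gap: 90.9
grasp_force: 0.0
```

Emit:
{"api": "carry_out", "payload": {"motion": [[0,0,0,0],[0,0,0,0],[0,0,0,0]]}}

```text
time: 7.0
eef_pos: [516.3, -54.5, 109.9]
ee_rot: [3.142, -0.0, -0.0]
wrist_force: [0.3, -0.4, -0.6]
finger_gap: 91.0
grasp_force: 0.0
```

Emit:
{"api": "carry_out", "payload": {"motion": [[0,0,3,0],[0,0,7,0],[0,0,12,0],[-3,2,15,0],[-7,5,15,0],[-11,8,15,0],[-15,11,15,0],[-15,11,15,0]], "gripper": 0}}

```text
time: 7.8
eef_pos: [361.6, 57.5, 260.0]
ee_rot: [-3.14, -0.006, 0.003]
wrist_force: [0.5, -1.2, -0.0]
finger_gap: 30.1
grasp_force: 0.0
```

Run:
```python
from h import *
a=snap('top','t2');b=snap('scene','s2')
c=np.hstack([cv2.resize(a[115:295,250:450],(400,360)),cv2.resize(b[220:400,120:350],(400,360))])
cv2.imwrite('pics/c2.png',np.clip(c[:,:,::-1]*1.5,0,255).astype(np.uint8))
for n,im in(('top',a),('scene',b)):
    h=cv2.cvtColor(im,cv2.COLOR_RGB2HSV); m=(((h[...,0]<8)|(h[...,0]>172))&(h[...,1]>170)).astype(np.uint8)
    m[:100]=0
    cs=max(cv2.findContours(m,0,2)[0],key=cv2.contourArea)
    print(n,cv2.contourArea(cs),cv2.approxPolyDP(cs,4,True)[:,0].tolist(),'obj offset')
o=bot.get_obs();print(o['time'],o['eef_pos'],o['finger_gap'])
```

```text
top 2240.0 [[382, 134], [336, 151], [337, 194], [386, 182]] obj offset
scene 1262.5 [[225, 261], [307, 300], [331, 295], [267, 265]] obj offset
7.9 [365.98644332  55.86601092 260.39060141] 21.893559500619602
```

View pics/c2.png

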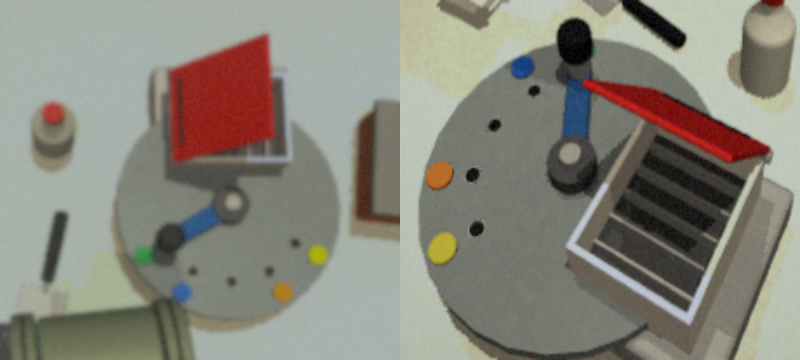

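The arm now points at the green disc: knob at (170,237) in the left-hand part of the crop, with the pin down. The guard quad in the top view is (336,151), (337,194), (386,182), (382,134). I'm fitting the guard to it.

```bash
cat >> h.py <<'E'
th=0.0186
EX=np.array([np.cos(th),np.sin(th),0]);EY=np.array([-EX[1],EX[0],0]);EZ=np.array([0,0,1.])
def guardpt(q,s,r,t):  # along hinge, from hinge, thickness
    d=-EY*np.cos(q[2])+EZ*np.sin(q[2]); n=EY*np.sin(q[2])+EZ*np.cos(q[2])
    return np.array([q[0],q[1],118])+s*EX+r*d+t*n
E
python3 - <<'E'
from h import *
from scipy.optimize import least_squares
P=[('top',63,0,6,(336,150.5)),('top',-63,0,6,(336.5,194.5)),('top',-63,160,6,(386.5,182.5)),('top',63,160,6,(383,133.5))]
f=lambda q:np.concatenate([proj(n,guardpt(q,s,r,t))[0]-u for n,s,r,t,u in P])
r=least_squares(f,[680,-70,1.0]);q=r.x;print(q,r.fun.round(1))
for s in(-63,63):
  for rr in(0,160):
    for t in(0,6): print(s,rr,t,proj('scene',guardpt(q,s,rr,t))[0].round(),guardpt(q,s,rr,t).round())
# expected from slicer geometry
print('in slicer axes',(np.array([q[0]-568,q[1]+141.2,0])@np.c_[EX,EY]).round(1))
for a in np.arange(q[2],-.01,-.1): print(round(a,2),'press',guardpt([*q[:2],a],0,135,6).round(1),'press front',guardpt([*q[:2],a],-40,135,6).round(1))
E
```

```text
[674.5636898  -65.49915122   0.94089133] [-0.7 -1.   0.2  2.1 -0.1  1.4  0.6 -2.5]
-63 0 0 [262. 268.] [612. -67. 118.]
-63 0 6 [263. 265.] [611. -62. 122.]
-63 160 0 [221. 263.] [ 613. -161.  247.]
-63 160 6 [223. 258.] [ 613. -156.  251.]
63 0 0 [330. 298.] [738. -64. 118.]
63 0 6 [331. 295.] [737. -59. 122.]
63 160 0 [307. 302.] [ 739. -159.  247.]
63 160 6 [309. 297.] [ 739. -154.  251.]
in slicer axes [108.   73.7]
0.94 press [ 676.  -140.2  230.6] press front [ 636.  -140.9  230.6]
0.84 press [ 676.2 -151.   222.6] press front [ 636.2 -151.8  222.6]
0.74 press [ 676.3 -161.   213.5] press front [ 636.3 -161.8  213.5]
0.64 press [ 676.5 -170.1  203.5] press front [ 636.5 -170.8  203.5]
0.54 press [ 676.7 -178.1  192.7] press front [ 636.7 -178.9  192.7]
0.44 press [ 676.8 -185.   181. ] press front [ 636.8 -185.8  181. ]
0.34 press [ 676.9 -190.7  168.8] press front [ 636.9 -191.4  168.8]
0.24 press [ 677.  -195.1  156. ] press front [ 637.  -195.9  156. ]
0.14 press [ 677.  -198.3  142.9] press front [ 637.  -199.   142.9]
0.04 press [ 677.1 -200.1  129.5] press front [ 637.1 -200.9  129.5]
```

The scene view agrees with the fit: guard angle 0.94 rad, hinge middle at (675,-65). I'm moving above the free edge with the fingers shut.

Emit:
{"api": "carry_out", "payload": {"motion": [[3,-1.9,3,0],[7,-4.3,4,0],[11,-6.7,4,0],[15,-9.2,4,0],[19,-11.6,4,0],[23,-14.1,4,0],[27,-16.5,4,0],[31,-19,4,0]]}}

```text
time: 8.7
eef_pos: [678.6, -137.5, 298.7]
ee_rot: [3.141, -0.003, -0.001]
wrist_force: [0.6, 0.3, 0.6]
finger_gap: -0.1
grasp_force: 0.0
```

Emit:
{"api": "carry_out", "payload": {"motion": [[0,0,-1,0],[0,0,-2,0],[0,0,-3,0],[0,0,-4,0],[0,0,-5,0],[0,0,-5,0]]}}

```text
time: 9.3
eef_pos: [675.0, -133.9, 248.6]
ee_rot: [-3.141, -0.001, 0.004]
wrist_force: [1.0, -0.4, -0.7]
finger_gap: 0.1
grasp_force: 0.0
```

Emit:
{"api": "carry_out", "payload": {"motion": [[0,0,-1,0],[-0.0,-0.5,-2,0],[0,-1,-3,0],[0,-1.8,-4,0],[0,-2.5,-5,0],[0,-3.2,-6,0],[0,-3.8,-7,0],[0,-4.4,-8,0]]}}

```text
time: 10.1
eef_pos: [676.2, -178.9, 168.8]
ee_rot: [-3.141, 0.001, 0.001]
wrist_force: [0.2, 1.1, 0.7]
finger_gap: 0.9
grasp_force: 0.8
```

Emit:
{"api": "carry_out", "payload": {"motion": [[0,-0.3,-0.8,0],[0,-0.6,-1.6,0],[0,-0.8,-2.4,0],[0,-1,-3.2,0],[0,-1,-4,0]]}}

```text
time: 10.6
eef_pos: [676.2, -189.2, 129.4]
ee_rot: [3.14, 0.0, 0.0]
wrist_force: [0.0, -0.4, 1.0]
finger_gap: 0.2
grasp_force: 0.7
```

Emit:
{"api": "carry_out", "payload": {"motion": [[0,0,-0.3,0],[0,0,-0.5,0],[0,0,-0.6,0],[0,0,-0.6,0],[0,0,-0.6,0]]}}

```text
time: 11.1
eef_pos: [676.3, -188.6, 124.3]
ee_rot: [3.141, -0.0, 0.0]
wrist_force: [-0.7, -1.1, 3.3]
finger_gap: 0.4
grasp_force: 1.3
```

Emit:
{"api": "carry_out", "payload": {"motion": [[0,0,-0.2,0],[0,0,-0.3,0],[0,0,-0.3,0],[0,0,-0.3,0]]}}

```text
time: 11.5
eef_pos: [676.3, -188.7, 124.1]
ee_rot: [3.141, 0.0, 0.003]
wrist_force: [-5.2, 0.0, 12.6]
finger_gap: 0.4
grasp_force: 6.6
```

Emit:
{"api": "carry_out", "payload": {"motion": [[0,0,1,0],[0,0,5,0],[0,0,10,0],[0,0,15,0],[-5,0,17,0],[-10,1,17,0],[-15,2,17,0],[-20,3,17,0]]}}

```text
time: 12.3
eef_pos: [481.1, -159.2, 290.9]
ee_rot: [-3.141, -0.0, -0.001]
wrist_force: [-0.2, -0.3, 0.8]
finger_gap: 0.8
grasp_force: 0.0
```

Emit:
{"api": "carry_out", "payload": {"motion": [[-5,4,0,0],[-8,8,0,0],[-11,12,0,0],[-14,16,0,0],[-17,20,0,0],[-17,24,0,0],[-17,24,0,0]]}}

```text
time: 13.0
eef_pos: [310.9, 85.4, 291.4]
ee_rot: [-3.138, -0.017, -0.002]
wrist_force: [-0.4, -1.4, 0.6]
finger_gap: 0.3
grasp_force: 0.0
```

Run:
```python
from h import *
a=snap('top','t3');b=snap('scene','s3')
c=np.hstack([cv2.resize(a[115:295,250:450],(400,360)),cv2.resize(b[180:400,120:350],(400,360))])
cv2.imwrite('pics/c3.png',np.clip(c[:,:,::-1]*1.5,0,255).astype(np.uint8))
q=[674.6,-65.5,0]
for n,im in(('top',a),('scene',b)):
    h=cv2.cvtColor(im,cv2.COLOR_RGB2HSV); m=(((h[...,0]<8)|(h[...,0]>172))&(h[...,1]>170)).astype(np.uint8)
    m[:100]=0
    cs=max(cv2.findContours(m,0,2)[0],key=cv2.contourArea)
    print(n,cv2.approxPolyDP(cs,4,True)[:,0].tolist())
    for A in(0,.06,.12):print(A,[proj(n,guardpt([*q[:2],A],s,r,6))[0].round(1).tolist() for s,r in((63,0),(-63,0),(-63,160),(63,160))])
kg=[516.4,-55.6]
print('knob top home/10mm',proj('scene',[[*kg,142],[*kg,152]]).round(1))
o=bot.get_obs();print(o['time'],o['eef_pos'],o['wrist_force'])
```

```text
top [[338, 151], [339, 195], [398, 194], [395, 151]]
0 [[337.3, 149.1], [338.7, 196.3], [401.1, 196.3], [398.4, 149.2]]
0.06 [[337.1, 149.1], [338.6, 196.3], [402.0, 195.4], [399.2, 148.0]]
0.12 [[337.0, 149.1], [338.4, 196.3], [402.6, 194.6], [399.8, 146.7]]
scene [[264, 267], [210, 345], [285, 386], [331, 296]]
0 [[329.9, 296.3], [261.7, 266.0], [205.7, 346.0], [282.3, 388.8]]
0.06 [[330.0, 296.1], [261.8, 265.9], [204.9, 342.7], [282.5, 385.7]]
0.12 [[330.1, 295.9], [261.9, 265.7], [204.4, 339.0], [282.8, 382.2]]
knob top home/10mm [[218.6 234.3]
 [217.8 230.6]]
13.1 [312.49282044  81.3376517  291.08900618] [ 0.41478657 -0.78484039 -0.11007331]
```

View pics/c3.png

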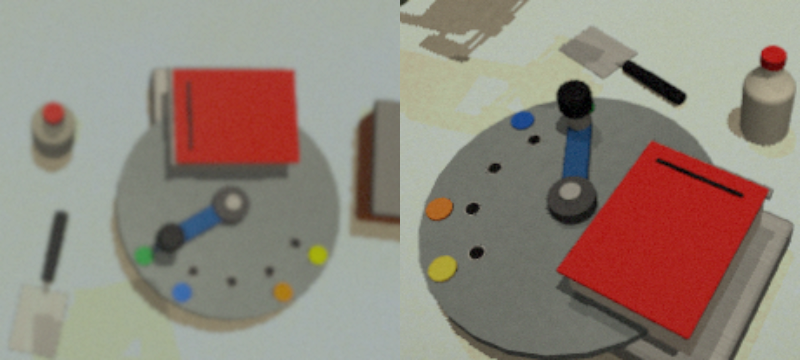

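The guard lies flat on the hopper, with scene corners (210,345) and (285,386) matching the closed prediction, and the press met firm resistance at 12.6 N. The index arm is at the green disc and the bottle and turner have not moved. Handing in.

```bash
python3 -c "
from bench import bot
print(bot.finish_job())"
```

```text
the job is handed in; nothing more can be done
None
```

The job is handed in: the index arm is at the green hole with the knob let go and the pin home, the red guard is closed flat on the hopper, and the bottle, turner and tub were not touched; the hand-in returned no verdict.

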